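# Start the blue temperature logger on the board and stand it in the tray

## Task

Start the blue-capped temperature logger for the outgoing tray: take it from the rack, hold it upright and push the yellow plunger in its bottom end fully home against the small white board on its dark mat. Then stand it upright, plunger still in, on the floor of the empty black tray that stands on the table, and let go; leave the orange-capped logger standing where it is in the rack.

Things in the scene. Friction and masses are not known exactly. Their poses are not given: they have to be found in the camera images.
- blue_logger: Loose upright round white cylinder, 36 mm across, 100 mm high, 0.14 kg, blue cap (top 18 mm) and blue band near the foot. Origin: centre of its flat underside, z up along it. A yellow plunger 14 mm across sticks 10 mm out of the underside. Stands in either rack socket, underside 14 mm over the table; lift it 30 mm to clear. Grip its upper half along the rack's y, clear of the other logger.
- orange_logger: The same logger but with orange cap and band, in the other socket. It stays there.
- blue_logger_plunger (a joint): How far the blue logger's plunger is pushed in, m: 0 = sticking out 10 mm, 0.010 = flush with the underside (stop at 0.0105). It slides against about 5 N of friction, has no return spring and stays where it is left. Once it is flush the underside meets the board and the force rises at once.
- logger_rack: Fixed grey block, 160 x 70 x 24 mm, with two stepped sockets on its x axis at -40 and +40 mm: 42 mm wide in the upper 10 mm, then a ledge 14 mm above the table on which a logger stands, with a 22 mm bore below for its plunger. Origin: centre of its underside, on the table.
- press_board: Fixed small white plastic board, 140 x 140 mm, its flat bare top 15 mm above the table, on a dark rubber mat that shows 6 mm all round. Origin: centre of the mat's underside, on the table.
- out_tray: Fixed open black tray with sloping sides, 134 (its x) x 174 (its y) x 49 mm high. Flat inner floor about 112 x 152 mm, 4 mm above the table. Empty, directly on the table (not the tray on the scale at the back). Origin: centre of its underside, on the table.
Things that resemble listed ones, but are neither listed nor needed, are in the scene too. Leave any purple look-alike of the blue_logger alone.

How it is judged:
By the outcome, as a careful person would: the job done as asked, in the order asked, and still so for the second after the job is handed in, with the robot touching nothing.
It also fails if it takes over 45 s, if anything falls off the work surface, if the arm or the gripper's body presses on something with over 40 N, if the wrist force passes 120 N, or if a joint passes its speed limit or range.

## Robot

A 6-joint arm with a two-finger parallel gripper is mounted at the origin on a cart in front of the work surface, level with it; the furniture and walls round the work are solid. World frame = base frame: x ahead of the robot, y to its left, z up, the work surface at z = 0. Lengths are in m, angles in rad, forces in N, time in s.
With the tool pointing down it reaches from about 0.35 to 0.925 m from the base axis. Payload 6.4 kg.
Tool frame: the origin (TCP) lies on the centre line of the jaws, within the pads' length; the fingertips stand 22 mm ahead of it and the grasp point (between the pads) lies 3 mm ahead of it; z points along the fingers, y is the line along which they close (so a half turn about z gives the same grasp; the last joint's range is limited). The gripper opens to 94 mm and grips with 3 to 60 N. Pads are 16 mm wide; open, the fingers measure 119 mm over their backs; the gripper's body (75 mm by 177 mm) begins 78 mm behind the grasp point.
Start: joints at [-1.357, 0.245, 1.558, -0, 1.339, -0.174], TCP at [0.246, -0.602, 0.227] pointing down, gripper open.
Joint ranges: [-3.13, 3.13], [-1.02, 2.26], [0.13, 2.54], [-0.95, 4.09], [0.21, 2.88], [-2.74, 2.74]. Speed limits (rad/s): [2.57, 2.57, 3.14, 3.14, 3.14, 3.14].

## Interface

Orientations are given as a 3x3 rotation matrix whose columns are the frame's x, y, z axes.
In Python, from workcell import sensors, imaging, ticket gives the robot as it stands.
- The arm moves only by the tool play_rows, never from a script. Its argument "rows" is a list of rows, each an object with "offset": the shift along the tool's x, y, z in units of 60 mm (1.0 is 60 mm), a list of three; "rot": the turn, a rotation vector about the tool's x, y, z in units of 8 degrees (1.0 is 8 degrees), a list of three; "hand": the closure, from 0 (fully open) to 1 (shut). A call has 1 to 12 rows; each row shifts and turns the commanded pose from where the row before left it, along the tool's axes as they then stand; what a row does not reach is not made up. A row lasts 1/8 s, in which the tool goes at most 62.5 mm and 10.7 degrees, less where a joint would pass 70% of its speed; a pose out of reach is approached as far as the arm can. A call is refused whole if a number of a shift passes 1 or a number of a turn 1, either way. A call with a gripper value outside its range is refused whole. The fingers move at their own pace and stop on an object; "force" is the grip in N (left out, the last holds). Time passes only in rows, so rows that do not move let the fingers close. It gives the time, the measured TCP pose, the force, the opening and the grip force at its end, in the units of the state.
- sensors.sense(): the state, without advancing time (a new reading comes with each control period).
- imaging.grab_frame(name): name is "side" or "top"; returns (picture, depth): 400x640x3 uint8, red, green, blue; 400x640 float32, m along the optical axis (not along the pixel's ray), 0 where there is no reading.
- imaging.calibration(name): a dict with "fx", "fy", "cx", "cy" (pixels), "dist" ([k1, k2, p1, p2, k3] as OpenCV has them; the pictures are not rectified), "origin" and "rotation" of the camera in the world. Camera axes: x right, y down, z forward; pixel columns grow to the right and rows downward; lengths in m; the calibration is good to about 2 mm. A picture is of the moment at which its call begins. calibration takes no time and is no camera call.
- ticket.hand_in(): hands the job in; it is judged then, once.
The state is a dict: "clock": time; "joints": joint angles; "qvel": joint speeds; "joint_torque": joint torques, N m; "eef_pos": TCP position; "tool_rot": TCP orientation; "contact_force": force on the tool from outside, world axes, zero at the start; "wrist_torque": the same for the moment, N m; "grip_width": finger opening in m; "gripper_force": force on a finger pad.
Only numpy, scipy, OpenCV 4.12 (cv2) and the standard library are available. Lean on these libraries where they do the work, as an engineer would, in place of code of your own. Each camera call takes 0.05 s, during which the arm holds its last target. There are 200 camera calls.

## Working session

There is one attempt and no reset: what is moved stays moved. The work goes in short steps, Python scripts to look and compute and a tool call to move; the robot and the scene stay as the last step left them, time stands still between calls to the robot, and variables do not carry over. Pictures are saved under pics/ and viewed, at most 10 in all, crops included, and the job is handed in when it is done.

Besides the shell and the picture viewer there is one more tool, called after ">>>" by a JSON object that holds its "fn" and its "kwargs". play_rows: Moves the arm, as the interface text tells. Its arguments: {"type":"object","properties":{"rows":{"type":"array"},"force":{"type":"number"}},"required":["rows"]}

```bash
mkdir -p pics; ls; python3 - <<'E'
from workcell import sensors, imaging
import cv2, numpy as np
for n in("side","top"):
    p,d=imaging.grab_frame(n); cv2.imwrite(f"pics/{n}0.png",p[:,:,::-1]); np.savez(f"pics/{n}0.npz",p=p,d=d)
    print(n,imaging.calibration(n))
print(sensors.sense())
E
```

```text
pics
side {'fx': 434.340767802726, 'fy': 434.340767802726, 'cx': 321.1027803829681, 'cy': 203.5515532671327, 'dist': array([-0.0235566,  0.       ,  0.       ,  0.       ,  0.       ]), 'origin': array([0.43746933, 0.76901857, 0.43686047]), 'rotation': array([[-0.9979239 , -0.04498265,  0.04609168],
       [-0.06063776,  0.41508816, -0.90775816],
       [ 0.02170126, -0.90866846, -0.41695405]])}
top {'fx': 408.67427553855276, 'fy': 408.67427553855276, 'cx': 314.0182615592098, 'cy': 201.46282124793208, 'dist': array([-0.07341429,  0.        ,  0.        ,  0.        ,  0.        ]), 'origin': array([ 0.45614243, -0.054041  ,  0.96843687]), 'rotation': array([[-0.00726133, -0.99946436,  0.0319103 ],
       [-0.99989188,  0.0076651 ,  0.01254905],
       [-0.01278692, -0.03181573, -0.99941195]])}
{'clock': 0.1, 'joints': array([-1.35710025e+00,  2.45691585e-01,  1.55883843e+00, -1.69091824e-05,
        1.33868822e+00, -1.74100337e-01]), 'qvel': array([ 0.00059098, -0.00063101, -0.0031787 ,  0.00058516,  0.00017938,
        0.00067294]), 'joint_torque': array([ 1.04428374e-03, -4.16917205e+01, -3.15524125e+01,  6.86967443e-02,
        3.09454207e-02, -5.60465764e-05]), 'eef_pos': array([ 0.24569542, -0.60125902,  0.22651805]), 'tool_rot': array([[ 9.25743162e-01,  3.78152705e-01, -3.60823994e-04],
       [ 3.78152784e-01, -9.25741843e-01,  1.58511601e-03],
       [ 2.65386039e-04, -1.60385691e-03, -9.99998679e-01]]), 'contact_force': array([ 0.47303218, -1.22557577, -0.83032595]), 'wrist_torque': array([-0.00341164, -0.00725525,  0.03165036]), 'gripper_force': 0.0, 'grip_width': 0.09400809128766145}
```

View pics/top0.png

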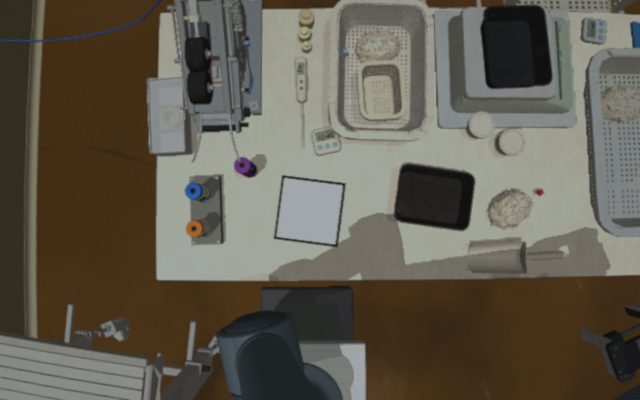

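View pics/side0.png

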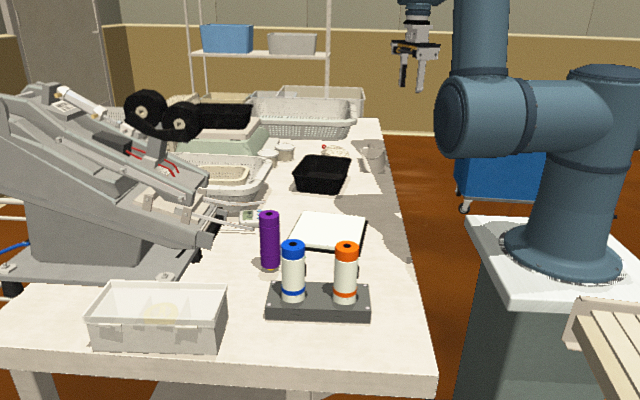

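The top view shows the blue cap at (194,190), the orange cap at (194,228), the purple look-alike at (245,166), the board centred at (310,211) and the black table tray at (435,196). In the side view the blue logger is at (292,270), the orange at (346,272) and the purple at (270,240), off the rack.

```bash
cat > h.py <<'E'
import numpy as np, cv2
from workcell import imaging
def K(c): return np.array([[c['fx'],0,c['cx']],[0,c['fy'],c['cy']],[0,0,1]])
def cloud(n,d):
    c=imaging.calibration(n); h,w=d.shape
    uv=np.stack(np.meshgrid(np.arange(w),np.arange(h)),-1).reshape(-1,1,2).astype(np.float64)
    r=cv2.undistortPoints(uv,K(c),c['dist']).reshape(h,w,2)
    P=np.dstack([r,np.ones((h,w))])*d[...,None]
    W=P@c['rotation'].T+c['origin']; W[d==0]=np.nan
    return W
def atz(n,uv,z):
    c=imaging.calibration(n)
    r=cv2.undistortPoints(np.array(uv,float).reshape(-1,1,2),K(c),c['dist']).reshape(-1,2)
    D=np.c_[r,np.ones(len(r))]@c['rotation'].T
    return c['origin']+D*((np.reshape(z,-1)-c['origin'][2])/D[:,2])[:,None]
def proj(n,X):
    c=imaging.calibration(n); Rt=c['rotation'].T
    return cv2.projectPoints(np.array(X,float).reshape(-1,1,3),cv2.Rodrigues(Rt)[0],-Rt@c['origin'],K(c),c['dist'])[0].reshape(-1,2)
E
python3 - <<'E'
from h import *
np.set_printoptions(precision=4,suppress=True)
for n in("top","side"):
    f=np.load(f"pics/{n}0.npz"); p,d=f['p'],f['d']; W=cloud(n,d)
    hsv=cv2.cvtColor(p,cv2.COLOR_RGB2HSV); H,S,V=[hsv[...,i].astype(int) for i in range(3)]
    X,Y,Z=W[...,0],W[...,1],W[...,2]
    reg=(X>.3)&(X<.7)&(Y>.1)&(Y<.4)&(Z>.02)
    print(n)
    for nm,m in(("blue",(H>98)&(H<122)&(S>140)),("orange",(H>5)&(H<20)&(S>150)),("purple",(H>130)&(H<160)&(S>90))):
        m=m&reg; q=W[m]; 
        if len(q)==0: print(nm,0);continue
        zt=np.nanpercentile(q[:,2],95); t=q[q[:,2]>zt-.006]
        rc=cv2.minAreaRect((t[:,:2]*1000).astype(np.float32))
        print(nm,len(q),"ztop",zt,"top face n",len(t),"mean",t.mean(0),"mid",(t.min(0)+t.max(0))/2,np.ptp(t,axis=0))
    # rack top
    m=(Z>.018)&(Z<.030)&(X>.3)&(X<.6)&(Y>.15)&(Y<.36)&(S<60)
    k=cv2.morphologyEx(m.astype(np.uint8),cv2.MORPH_OPEN,np.ones((2,2)))
    q=W[k>0]; print("rack",len(q),q[:,2].mean() if len(q) else 0, cv2.minAreaRect((q[:,:2]*1000).astype(np.float32)) if len(q) else 0)
    m=(Z>.010)&(Z<.021)&(V>120)&(X>.3)&(X<.62)&(Y>-.2)&(Y<.12)
    k=cv2.morphologyEx(m.astype(np.uint8),cv2.MORPH_OPEN,np.ones((3,3)))
    q=W[k>0]; print("board",len(q),np.median(q[:,2]),cv2.minAreaRect((q[:,:2]*1000).astype(np.float32)))
    m=(V<60)&(X>.35)&(X<.65)&(Y>-.5)&(Y<-.18)
    for lo,hi in((.035,.062),(-.01,.012)):
        q=W[m&(Z>lo)&(Z<hi)]; print("tray",lo,len(q),np.median(q[:,2]),cv2.minAreaRect((q[:,:2]*1000).astype(np.float32)))
    print("table z",np.nanmedian(Z[(X>.38)&(X<.5)&(Y>.12)&(Y<.16)]))
E
```

```text
top
blue 192 ztop 0.11662777470358332 top face n 182 mean [0.5086 0.2119 0.1144] mid [0.5087 0.2118 0.1149] [0.0319 0.0326 0.0084]
orange 188 ztop 0.1166051016897812 top face n 178 mean [0.4289 0.2096 0.1143] mid [0.4283 0.2098 0.1145] [0.0317 0.0313 0.0076]
purple 155 ztop 0.11294685730825356 top face n 133 mean [0.5605 0.1107 0.1105] mid [0.5612 0.1122 0.1105] [0.0323 0.0243 0.0067]
rack 1327 nan ((466.6311340332031, 212.4231719970703), (75.7530746459961, 163.30783081054688), 89.99518585205078)
board 3671 0.015635970292549373 ((510.3780517578125, -37.26781463623047), (138.89974975585938, 230.06509399414062), 82.20457458496094)
tray 0.035 692 0.0471287945221025 ((494.2434997558594, -314.19525146484375), (170.929931640625, 130.7046661376953), 81.41876220703125)
tray -0.01 2976 0.003301923559730635 ((493.65899658203125, -315.8375244140625), (150.99818420410156, 113.02171325683594), 81.31356811523438)
table z 0.00054722935642737
side
blue 489 ztop 0.11570563956572319 top face n 270 mean [0.5053 0.2192 0.1161] mid [0.5583 0.1957 0.2031] [0.2673 0.0758 0.1867]
orange 520 ztop 0.11580431974554373 top face n 265 mean [0.4284 0.2167 0.1157] mid [0.5334 0.1888 0.2019] [0.2502 0.0848 0.1841]
purple 1007 ztop 0.11138169457993069 top face n 190 mean [0.5657 0.1208 0.1209] mid [0.559  0.1575 0.2031] [0.2717 0.1145 0.1951]
rack 2491 nan ((492.7745361328125, 233.14376831054688), (279.5080871582031, 60.3607177734375), 30.953502655029297)
board 2037 0.016425220544345642 ((506.17236328125, -34.45818328857422), (142.32728576660156, 228.98660278320312), 81.8937759399414)
tray 0.035 623 0.043478949310413406 ((489.0536193847656, -311.23126220703125), (177.67547607421875, 131.79067993164062), 80.84416198730469)
tray -0.01 411 0.005269951117439997 ((495.86798095703125, -315.41937255859375), (164.1961669921875, 113.95783233642578), 84.08219909667969)
table z 0.0011269395140504623
```

>>> {"fn": "play_rows", "kwargs": {"rows": [{"offset":[0,0,0],"rot":[0,0,0.87],"hand":0},{"offset":[0,0,0],"rot":[0,0,0.87],"hand":0},{"offset":[0,0,0],"rot":[0,0,0.87],"hand":0},{"offset":[0.33,-0.93,0],"rot":[0,0,0],"hand":0},{"offset":[0.33,-0.93,0],"rot":[0,0,0],"hand":0},{"offset":[0.33,-0.93,0],"rot":[0,0,0],"hand":0},{"offset":[0.33,-0.93,0],"rot":[0,0,0],"hand":0},{"offset":[0.33,-0.93,0],"rot":[0,0,0],"hand":0},{"offset":[0.33,-0.93,0],"rot":[0,0,0],"hand":0},{"offset":[0.33,-0.93,0],"rot":[0,0,0],"hand":0},{"offset":[0.33,-0.93,0],"rot":[0,0,0],"hand":0},{"offset":[0.33,-0.93,0],"rot":[0,0,0],"hand":0}]}}

```text
clock: 1.6
eef_pos: [0.4123, -0.0936, 0.2273]
tool_rot: [[1.0, 0.023, 0.0], [0.023, -1.0, -0.0], [0.0, 0.0, -1.0]]
contact_force: [0.6, 0.3, 0.3]
grip_width: 0.0938
gripper_force: 0.0
```

```bash
cat > go.py <<'E'
import sys,numpy as np
from workcell import sensors
from scipy.spatial.transform import Rotation as R
np.set_printoptions(precision=4,suppress=True)
s=sensors.sense(); M=s['tool_rot']
print("t",s['clock'],"p",s['eef_pos'],"yaw",np.degrees(np.arctan2(M[1,0],M[0,0])),"z",M[:,2],"F",s['contact_force'],"w",s['grip_width'],"g",s['gripper_force'],"q",s['joints'])
if len(sys.argv)>3:
    t=np.array(sys.argv[1:4],float); print("units tool",M.T@(t-s['eef_pos'])/.06)
    yaw=np.radians(float(sys.argv[4])); c,n=np.cos(yaw),np.sin(yaw)
    T=np.array([[c,n,0],[n,-c,0],[0,0,-1]]); print("rot units",R.from_matrix(M.T@T).as_rotvec()/np.radians(8))
E
python3 go.py .508 .2115 .227 1.3
python3 - <<'E'
from h import *
f=np.load("pics/top0.npz"); p=f['p']
g=p.min(2); m=((g>130)).astype(np.uint8); m[:170]=0;m[255:]=0;m[:,:270]=0;m[:,355:]=0
n,l,st,ce=cv2.connectedComponentsWithStats(m); i=l[211,310]
c=cv2.findContours((l==i).astype(np.uint8),0,1)[0][0]
W=atz("top",c.reshape(-1,2),.015); r=cv2.minAreaRect((W[:,:2]*1000).astype(np.float32)); print("board",st[i],r)
E
```

```text
t 1.6 p [ 0.4123 -0.0936  0.2273] yaw 1.3154645812730787 z [ 0.0003 -0.0001 -1.    ] F [0.5635 0.3191 0.3271] w 0.09379004132976802 g 0.0 q [-0.4928 -0.3254  2.111   0.      1.3557  1.055 ]
units tool [ 1.7119 -5.0466  0.0053]
rot units [ 0.0008 -0.002   0.0019]
board [ 277  178   65   66 3472] ((465.28192138671875, -30.672569274902344), (136.97398376464844, 138.05738830566406), 82.25594329833984)
```

>>> {"fn": "play_rows", "kwargs": {"rows": [{"offset":[0.285,-0.841,0],"rot":[0,0,0],"hand":0},{"offset":[0.285,-0.841,0],"rot":[0,0,0],"hand":0},{"offset":[0.285,-0.841,0],"rot":[0,0,0],"hand":0},{"offset":[0.285,-0.841,0],"rot":[0,0,0],"hand":0},{"offset":[0.285,-0.841,0],"rot":[0,0,0],"hand":0},{"offset":[0.285,-0.841,0],"rot":[0,0,0],"hand":0},{"offset":[0,0,0],"rot":[0,0,0],"hand":0},{"offset":[0,0,0.7],"rot":[0,0,0],"hand":0},{"offset":[0,0,0.7],"rot":[0,0,0],"hand":0},{"offset":[0,0,0],"rot":[0,0,0],"hand":0}]}}

```text
clock: 2.85
eef_pos: [0.5047, 0.2081, 0.1398]
tool_rot: [[1.0, 0.022, -0.008], [0.022, -1.0, -0.002], [-0.008, 0.002, -1.0]]
contact_force: [-0.9, -0.2, 0.9]
grip_width: 0.094
gripper_force: 0.0
```

```bash
python3 go.py .508 .2115 .088 1.3; python3 - <<'E'
from workcell import imaging
import cv2
p,d=imaging.grab_frame("side"); cv2.imwrite("pics/s1.png",cv2.resize(p[130:340,200:440,::-1],None,fx=2.5,fy=2.5))
E
```

```text
t 2.85 p [0.5047 0.2081 0.1398] yaw 1.2797530559175505 z [-0.0083 -0.0018 -1.    ] F [-0.9046 -0.1895  0.8876] w 0.09400815846598456 g 0.0 q [ 0.1834  0.106   1.8862 -0.0003  1.1578  1.732 ]
units tool [ 0.0634 -0.0573  0.8635]
rot units [ 0.0116  0.0594 -0.0025]
```

View pics/s1.png

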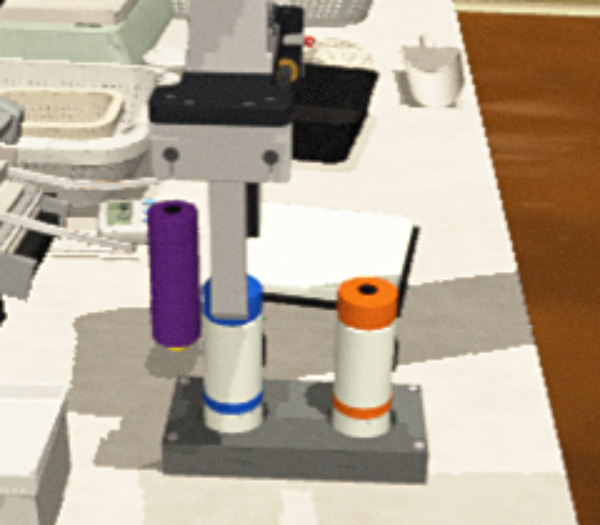

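The finger stands in front of the blue logger at crop (230,300), with the cylinder axis at crop x≈233. The orange logger and the purple one are well clear. I'll check x from this side view.

```bash
python3 - <<'E'
from h import *
for x in(.502,.505,.508,.511): print(x,proj("side",[[x,.2115,.06],[x-.0002,.2115,.105]]).round(1).tolist(), proj("side",[[x,.208+.0595,.13]]).round(1).tolist())
f=np.load("pics/side0.npz"); p=f['p']; hsv=cv2.cvtColor(p,cv2.COLOR_RGB2HSV)
for nm,a,b in(("blue",98,122),("orange",5,20)):
    m=(hsv[...,0]>a)&(hsv[...,0]<b)&(hsv[...,1]>140); m[:235]=0; m[310:]=0; m[:,:278]=0; m[:,365:]=0
    for r in (248,252,256,292): 
        c=np.where(m[r])[0]; print(nm,r,(c.min(),c.max()) if len(c) else 0)
for x in(.4257,.4287,.4317): print(x,proj("side",[[x,.2097,.105]]).round(1).tolist())
E
```

```text
0.502 [[295.8, 274.0], [295.9, 248.6]] [[291.0, 253.7]]
0.505 [[293.9, 273.9], [293.9, 248.5]] [[288.8, 253.6]]
0.508 [[292.0, 273.8], [291.9, 248.4]] [[286.6, 253.5]]
0.511 [[290.0, 273.7], [289.9, 248.3]] [[284.4, 253.4]]
blue 248 (np.int64(282), np.int64(305))
blue 252 (np.int64(282), np.int64(303))
blue 256 (np.int64(283), np.int64(302))
blue 292 (np.int64(284), np.int64(301))
orange 248 (np.int64(335), np.int64(359))
orange 252 (np.int64(334), np.int64(358))
orange 256 (np.int64(336), np.int64(358))
orange 292 (np.int64(334), np.int64(355))
0.4257 [[347.0, 250.6]]
0.4287 [[345.0, 250.5]]
0.4317 [[342.9, 250.4]]
```

>>> {"fn": "play_rows", "kwargs": {"rows": [{"offset":[0.06,-0.06,0],"rot":[0.012,0.06,0],"hand":0},{"offset":[0,0,0.43],"rot":[0,0,0],"hand":0},{"offset":[0,0,0.43],"rot":[0,0,0],"hand":0},{"offset":[0,0,0],"rot":[0,0,0],"hand":0}]}}

```text
clock: 3.4
eef_pos: [0.5115, 0.2133, 0.092]
tool_rot: [[1.0, 0.023, 0.008], [0.023, -1.0, 0.002], [0.008, -0.002, -1.0]]
contact_force: [-0.4, -0.6, -0.2]
grip_width: 0.0939
gripper_force: 0.0
```

```bash
python3 go.py .508 .2115 .088 1.3
```

```text
t 3.4 p [0.5115 0.2133 0.092 ] yaw 1.335846530277485 z [ 0.0076  0.0017 -1.    ] F [-0.3836 -0.5916 -0.1898] w 0.09391920665202295 g 0.0 q [0.1903 0.1846 1.8977 0.0003 1.0514 1.7377]
units tool [-0.0603  0.0284  0.0654]
rot units [-0.011  -0.0547  0.0045]
```

>>> {"fn": "play_rows", "kwargs": {"rows": [{"offset":[0,0,0],"rot":[-0.01,-0.06,0],"hand":0},{"offset":[0,0,0],"rot":[0,0,0],"hand":0},{"offset":[0,0,0],"rot":[0,0,0],"hand":0}]}}

```text
clock: 3.78
eef_pos: [0.5123, 0.2135, 0.0929]
tool_rot: [[1.0, 0.023, 0.002], [0.023, -1.0, 0.001], [0.002, -0.001, -1.0]]
contact_force: [0.5, -0.1, 0.3]
grip_width: 0.0944
gripper_force: 0.0
```

```bash
python3 go.py .508 .2115 .088 1.3
```

```text
t 3.775 p [0.5123 0.2135 0.0929] yaw 1.3389909706864238 z [ 0.0017  0.0006 -1.    ] F [ 0.4934 -0.1132  0.3151] w 0.09435275821733223 g 0.0 q [0.1904 0.1882 1.8915 0.0003 1.0601 1.7376]
units tool [-0.0733  0.0314  0.0819]
rot units [-0.0043 -0.0126  0.0049]
```

>>> {"fn": "play_rows", "kwargs": {"rows": [{"offset":[-0.06,0.03,0.07],"rot":[0,-0.012,0],"hand":0},{"offset":[0,0,0],"rot":[0,0,0],"hand":0},{"offset":[0,0,0],"rot":[0,0,0],"hand":0.4},{"offset":[0,0,0],"rot":[0,0,0],"hand":0.8},{"offset":[0,0,0],"rot":[0,0,0],"hand":0.8},{"offset":[0,0,0],"rot":[0,0,0],"hand":0.8},{"offset":[0,0,0],"rot":[0,0,0],"hand":0.8}], "force": 35}}

```text
clock: 4.65
eef_pos: [0.5081, 0.2115, 0.0877]
tool_rot: [[1.0, 0.023, -0.002], [0.023, -1.0, 0.0], [-0.002, -0.0, -1.0]]
contact_force: [0.1, -0.5, -0.9]
grip_width: 0.0478
gripper_force: 0.0
```

```bash
python3 go.py .508 .2115 .128 1.3
```

```text
t 4.65 p [0.5081 0.2115 0.0877] yaw 1.342885115921959 z [-0.0016  0.0002 -1.    ] F [ 0.0993 -0.4786 -0.8528] w 0.047770698393232794 g 0.0 q [0.1881 0.188  1.903  0.0006 1.0521 1.7351]
units tool [-0.0031 -0.0005 -0.6719]
rot units [-0.002   0.0117  0.0054]
```

>>> {"fn": "play_rows", "kwargs": {"rows": [{"offset":[0,0,0],"rot":[0,0,0],"hand":0.8},{"offset":[0,0,0],"rot":[0,0,0],"hand":0.8},{"offset":[0,0,0],"rot":[0,0,0],"hand":0.8},{"offset":[0,0,0],"rot":[0,0,0],"hand":0.8}]}}

```text
clock: 5.15
eef_pos: [0.5082, 0.2115, 0.0877]
tool_rot: [[1.0, 0.023, -0.002], [0.023, -1.0, 0.0], [-0.002, -0.0, -1.0]]
contact_force: [0.6, 0.8, 0.6]
grip_width: 0.0356
gripper_force: 35.0
```

```bash
python3 go.py .508 .2115 .138 1.3
```

```text
t 5.15 p [0.5082 0.2115 0.0877] yaw 1.3404949280203629 z [-0.0015  0.0003 -1.    ] F [0.6419 0.7533 0.5599] w 0.0355684424023451 g 34.98713249355205 q [0.1881 0.188  1.903  0.0007 1.0521 1.7352]
units tool [-0.0039 -0.0001 -0.8377]
rot units [-0.0026  0.0109  0.0051]
```

>>> {"fn": "play_rows", "kwargs": {"rows": [{"offset":[0,0,-0.2],"rot":[0,0,0],"hand":0.8},{"offset":[0,0,-0.3],"rot":[0,0,0],"hand":0.8},{"offset":[0,0,-0.3],"rot":[0,0,0],"hand":0.8},{"offset":[0,0,-0.2],"rot":[0,0,0],"hand":0.8},{"offset":[-0.135,0.67,0],"rot":[0,0,0],"hand":0.8},{"offset":[-0.135,0.67,0],"rot":[0,0,0],"hand":0.8},{"offset":[-0.135,0.67,0],"rot":[0,0,0],"hand":0.8},{"offset":[-0.135,0.67,0],"rot":[0,0,0],"hand":0.8},{"offset":[-0.135,0.67,0],"rot":[0,0,0],"hand":0.8},{"offset":[-0.135,0.67,0],"rot":[0,0,0],"hand":0.8},{"offset":[0,0,0],"rot":[0,0,0],"hand":0.8},{"offset":[0,0,0],"rot":[0,0,0],"hand":0.8}]}}

```text
clock: 6.65
eef_pos: [0.4653, -0.0305, 0.148]
tool_rot: [[1.0, 0.023, -0.001], [0.023, -1.0, 0.0], [-0.001, -0.0, -1.0]]
contact_force: [-0.2, 0.1, -0.9]
grip_width: 0.0353
gripper_force: 35.0
```

```bash
python3 go.py .465 -.031 .105 1.3;  python3 - <<'E'
from workcell import imaging
import cv2
p,d=imaging.grab_frame("side"); cv2.imwrite("pics/s2.png",cv2.resize(p[100:320,220:440,::-1],None,fx=2.7,fy=2.7))
E
```

```text
t 6.65 p [ 0.4653 -0.0305  0.148 ] yaw 1.3284831241394228 z [-0.0013  0.0005 -1.    ] F [-0.2364  0.1186 -0.8942] w 0.03533776293588031 g 34.98533528341795 q [-0.3094 -0.1045  2.0803  0.      1.1672  1.2382]
units tool [-0.0049  0.008   0.7169]
rot units [-0.0035  0.0095  0.0036]
```

View pics/s2.png

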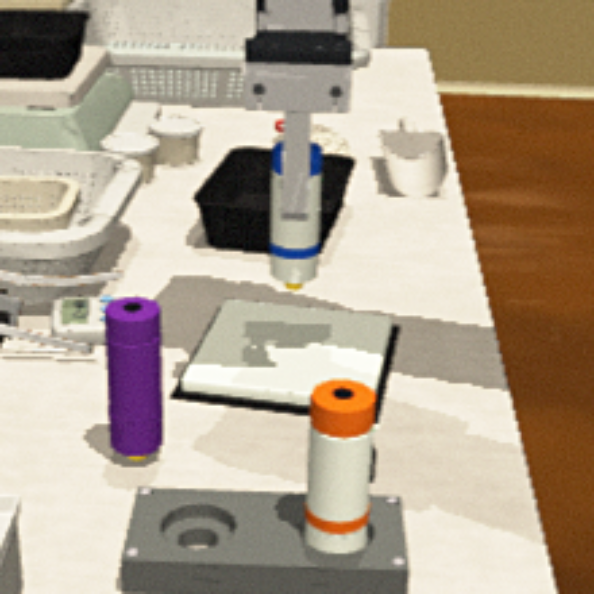

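The blue logger hangs upright in the jaws. Its yellow plunger shows at crop (292,287), over the board, and the orange logger still stands in its socket.

>>> {"fn": "play_rows", "kwargs": {"rows": [{"offset":[0,0,0.36],"rot":[0,0,0],"hand":0.8},{"offset":[0,0,0.36],"rot":[0,0.01,0],"hand":0.8},{"offset":[0,0,0],"rot":[0,0,0],"hand":0.8},{"offset":[0,0,0.05],"rot":[0,0,0],"hand":0.8},{"offset":[0,0,0.05],"rot":[0,0,0],"hand":0.8},{"offset":[0,0,0.05],"rot":[0,0,0],"hand":0.8},{"offset":[0,0,0],"rot":[0,0,0],"hand":0.8}], "force": 45}}

```text
clock: 7.58
eef_pos: [0.4659, -0.0308, 0.0961]
tool_rot: [[1.0, 0.023, 0.001], [0.023, -1.0, 0.0], [0.001, -0.0, -1.0]]
contact_force: [0.3, 0.8, 2.2]
grip_width: 0.0354
gripper_force: 45.0
```

>>> {"fn": "play_rows", "kwargs": {"rows": [{"offset":[0,0,0.03],"rot":[0,0,0],"hand":0.8},{"offset":[0,0,0.03],"rot":[0,0,0],"hand":0.8},{"offset":[0,0,0],"rot":[0,0,0],"hand":0.8}]}}

```text
clock: 7.95
eef_pos: [0.4657, -0.0308, 0.092]
tool_rot: [[1.0, 0.023, 0.001], [0.023, -1.0, 0.0], [0.001, -0.0, -1.0]]
contact_force: [2.6, 1.9, 2.1]
grip_width: 0.0355
gripper_force: 45.0
```

>>> {"fn": "play_rows", "kwargs": {"rows": [{"offset":[0,0,0.02],"rot":[0,0,0],"hand":0.8},{"offset":[0,0,0.02],"rot":[0,0,0],"hand":0.8},{"offset":[0,0,0],"rot":[0,0,0],"hand":0.8}]}}

```text
clock: 8.32
eef_pos: [0.4655, -0.0309, 0.0896]
tool_rot: [[1.0, 0.023, 0.001], [0.023, -1.0, -0.0], [0.001, 0.0, -1.0]]
contact_force: [1.4, 1.1, 2.5]
grip_width: 0.0355
gripper_force: 45.0
```

>>> {"fn": "play_rows", "kwargs": {"rows": [{"offset":[0,0,0.012],"rot":[0,0,0],"hand":0.8},{"offset":[0,0,0],"rot":[0,0,0],"hand":0.8}]}}

```text
clock: 8.57
eef_pos: [0.4654, -0.031, 0.0888]
tool_rot: [[1.0, 0.023, 0.0], [0.023, -1.0, -0.0], [0.0, 0.0, -1.0]]
contact_force: [2.8, 1.2, 3.7]
grip_width: 0.0352
gripper_force: 45.0
```

>>> {"fn": "play_rows", "kwargs": {"rows": [{"offset":[0,0,0.012],"rot":[0,0,0],"hand":0.8},{"offset":[0,0,0],"rot":[0,0,0],"hand":0.8}]}}

```text
clock: 8.82
eef_pos: [0.4655, -0.031, 0.0887]
tool_rot: [[1.0, 0.023, 0.0], [0.023, -1.0, -0.0], [0.0, 0.0, -1.0]]
contact_force: [1.9, 1.0, 7.7]
grip_width: 0.0352
gripper_force: 45.0
```

>>> {"fn": "play_rows", "kwargs": {"rows": [{"offset":[0,0,0.02],"rot":[0,0,0],"hand":0.8},{"offset":[0,0,0],"rot":[0,0,0],"hand":0.8},{"offset":[0,0,0],"rot":[0,0,0],"hand":0.8}]}}

```text
clock: 9.2
eef_pos: [0.4658, -0.031, 0.0886]
tool_rot: [[1.0, 0.024, -0.0], [0.024, -1.0, 0.0], [-0.0, -0.0, -1.0]]
contact_force: [-1.6, 2.8, 16.1]
grip_width: 0.0357
gripper_force: 45.0
```

>>> {"fn": "play_rows", "kwargs": {"rows": [{"offset":[0,0,0.02],"rot":[0,0,0],"hand":0.8},{"offset":[0,0,0],"rot":[0,0,0],"hand":0.8},{"offset":[0,0,0],"rot":[0,0,0],"hand":0.8}]}}

```text
clock: 9.57
eef_pos: [0.4661, -0.031, 0.0886]
tool_rot: [[1.0, 0.024, -0.001], [0.024, -1.0, 0.0], [-0.001, -0.0, -1.0]]
contact_force: [-5.6, 4.5, 25.2]
grip_width: 0.0358
gripper_force: 45.0
```

>>> {"fn": "play_rows", "kwargs": {"rows": [{"offset":[0,0,-0.1],"rot":[0,0,0],"hand":0.8},{"offset":[0,0,-0.4],"rot":[0,0,0],"hand":0.8},{"offset":[0,0,-0.5],"rot":[0,0,0],"hand":0.8},{"offset":[0,0,-0.3],"rot":[0,0,0],"hand":0.8},{"offset":[0,0,0],"rot":[0,0,0],"hand":0.8},{"offset":[0,0,0],"rot":[0,0,0],"hand":0.8}]}}

```text
clock: 10.32
eef_pos: [0.4638, -0.0305, 0.1618]
tool_rot: [[1.0, 0.023, -0.004], [0.023, -1.0, 0.001], [-0.004, -0.001, -1.0]]
contact_force: [0.3, 0.3, -2.1]
grip_width: 0.0355
gripper_force: 45.0
```

```bash
python3 - <<'E'
from h import *
f=np.load("pics/top0.npz"); W=cloud("top",f['d']); V=f['p'].max(2); X,Y,Z=W[...,0],W[...,1],W[...,2]
m=(V<60)&(X>.38)&(X<.61)&(Y>-.43)&(Y<-.2)&(abs(Z-.004)<.004)
q=W[m]; print("floor",np.median(q,axis=0),cv2.minAreaRect((q[:,:2]*1000).astype(np.float32)))
p,d=imaging.grab_frame("side"); cv2.imwrite("pics/s3.png",cv2.resize(p[80:280,220:420,::-1],None,fx=3,fy=3))
E
python3 go.py .494 -.315 .165 1.3
```

```text
floor [ 0.4935446  -0.3156658   0.00330524] ((494.1591796875, -315.297607421875), (150.20883178710938, 111.57572174072266), 81.02473449707031)
t 10.375 p [ 0.4638 -0.0306  0.1618] yaw 1.3355415368901982 z [-0.004   0.0011 -1.    ] F [-0.671  -0.4109 -1.5435] w 0.03555364969906796 g 44.98458077403484 q [-0.3104 -0.1262  2.0724 -0.0001  1.1995  1.2371]
units tool [ 0.3918  4.7509 -0.0613]
rot units [-0.0089  0.0283  0.0044]
```

View pics/s3.png

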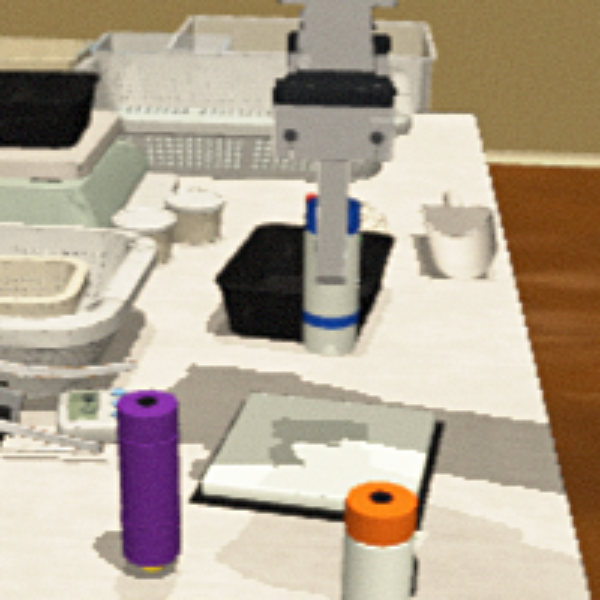

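No yellow shows under the logger at crop (330,350), so the plunger is in. Next stop is over the tray.

>>> {"fn": "play_rows", "kwargs": {"rows": [{"offset":[0.056,0.68,0],"rot":[0,0.028,0],"hand":0.8},{"offset":[0.056,0.68,0],"rot":[0,0,0],"hand":0.8},{"offset":[0.056,0.68,0],"rot":[0,0,0],"hand":0.8},{"offset":[0.056,0.68,0],"rot":[0,0,0],"hand":0.8},{"offset":[0.056,0.68,0],"rot":[0,0,0],"hand":0.8},{"offset":[0.056,0.68,0],"rot":[0,0,0],"hand":0.8},{"offset":[0.056,0.68,0],"rot":[0,0,0],"hand":0.8},{"offset":[0,0,0],"rot":[0,0,0],"hand":0.8},{"offset":[0,0,0],"rot":[0,0,0],"hand":0.8},{"offset":[0,0,0],"rot":[0,0,0],"hand":0.8}]}}

```text
clock: 11.62
eef_pos: [0.4951, -0.3144, 0.163]
tool_rot: [[1.0, 0.025, 0.003], [0.025, -1.0, 0.001], [0.003, -0.001, -1.0]]
contact_force: [-0.1, -0.1, -1.5]
grip_width: 0.0357
gripper_force: 45.0
```

```bash
python3 go.py .494 -.315 .085 1.3
```

```text
t 11.625 p [ 0.4951 -0.3144  0.163 ] yaw 1.407361534329098 z [ 0.0026  0.0014 -1.    ] F [-0.1344 -0.0801 -1.4595] w 0.03567970537001219 g 44.984491128707305 q [-0.7603  0.1639  1.7754  0.003   1.2014  0.7849]
units tool [-0.0224  0.0106  1.2996]
rot units [-0.0098 -0.0188  0.0134]
```

>>> {"fn": "play_rows", "kwargs": {"rows": [{"offset":[-0.02,0.01,0.4],"rot":[-0.01,-0.019,0],"hand":0.8},{"offset":[0,0,0.4],"rot":[0,0,0],"hand":0.8},{"offset":[0,0,0.4],"rot":[0,0,0],"hand":0.8},{"offset":[0,0,0.1],"rot":[0,0,0],"hand":0.8},{"offset":[0,0,0.05],"rot":[0,0,0],"hand":0.8},{"offset":[0,0,0.03],"rot":[0,0,0],"hand":0.8},{"offset":[0,0,0],"rot":[0,0,0],"hand":0.8},{"offset":[0,0,0],"rot":[0,0,0],"hand":0.8}]}}

```text
clock: 12.62
eef_pos: [0.4946, -0.3168, 0.0814]
tool_rot: [[1.0, 0.023, 0.002], [0.023, -1.0, -0.002], [0.002, 0.002, -1.0]]
contact_force: [0.2, 0.3, -1.0]
grip_width: 0.0351
gripper_force: 45.0
```

```bash
python3 go.py .494 -.315 .0776 1.3
```

```text
t 12.625 p [ 0.4946 -0.3168  0.0814] yaw 1.338411797678542 z [ 0.0017 -0.0018 -1.    ] F [ 0.1717  0.3027 -1.0094] w 0.03506679396559058 g 44.98448039026698 q [-0.7625  0.2743  1.8124 -0.0001  1.0524  0.785 ]
units tool [-0.0096 -0.0297  0.0629]
rot units [ 0.0129 -0.0119  0.0048]
```

>>> {"fn": "play_rows", "kwargs": {"rows": [{"offset":[0,0,0.03],"rot":[0.012,-0.012,0],"hand":0.8},{"offset":[0,0,0.02],"rot":[0,0,0],"hand":0.8},{"offset":[0,0,0],"rot":[0,0,0],"hand":0.8},{"offset":[0,0,0],"rot":[0,0,0],"hand":0.8}]}}

```text
clock: 13.12
eef_pos: [0.4943, -0.3165, 0.0778]
tool_rot: [[1.0, 0.023, -0.001], [0.023, -1.0, 0.001], [-0.001, -0.001, -1.0]]
contact_force: [0.3, -0.3, -1.7]
grip_width: 0.0355
gripper_force: 45.0
```

>>> {"fn": "play_rows", "kwargs": {"rows": [{"offset":[0,0,0.012],"rot":[0,0,0],"hand":0.8},{"offset":[0,0,0],"rot":[0,0,0],"hand":0.8},{"offset":[0,0,0],"rot":[0,0,0],"hand":0.8}]}}

```text
clock: 13.5
eef_pos: [0.4945, -0.3166, 0.0777]
tool_rot: [[1.0, 0.023, -0.001], [0.023, -1.0, 0.0], [-0.001, -0.001, -1.0]]
contact_force: [-1.8, 2.2, 5.7]
grip_width: 0.0355
gripper_force: 45.0
```

>>> {"fn": "play_rows", "kwargs": {"rows": [{"offset":[0,0,-0.008],"rot":[0,0,0],"hand":0.8},{"offset":[0,0,0],"rot":[0,0,0],"hand":0.58},{"offset":[0,0,0],"rot":[0,0,0],"hand":0.5},{"offset":[0,0,0],"rot":[0,0,0],"hand":0.3},{"offset":[0,0,0],"rot":[0,0,0],"hand":0.2},{"offset":[0,0,0],"rot":[0,0,0],"hand":0.1},{"offset":[0,0,0],"rot":[0,0,0],"hand":0.1},{"offset":[0,0,0],"rot":[0,0,0],"hand":0.1}]}}

```text
clock: 14.5
eef_pos: [0.4944, -0.3165, 0.0776]
tool_rot: [[1.0, 0.023, -0.001], [0.023, -1.0, 0.001], [-0.001, -0.001, -1.0]]
contact_force: [-0.2, -0.1, 1.0]
grip_width: 0.0847
gripper_force: 0.0
```

```bash
python3 go.py
```

```text
t 14.5 p [ 0.4944 -0.3165  0.0776] yaw 1.3399210735319742 z [-0.0007  0.0005 -1.    ] F [-0.2007 -0.0549  0.9983] w 0.08470429165680442 g 0.0 q [-0.7624  0.281   1.8122 -0.0001  1.0492  0.785 ]
```

>>> {"fn": "play_rows", "kwargs": {"rows": [{"offset":[0,0,-0.2],"rot":[0,0,0],"hand":0.1},{"offset":[0,0,-0.5],"rot":[0,0,0],"hand":0.1},{"offset":[0,0,-0.7],"rot":[0,0,0],"hand":0.1},{"offset":[0,0,-0.7],"rot":[0,0,0],"hand":0.1},{"offset":[0,0,-0.4],"rot":[0,0,0],"hand":0.1},{"offset":[0,0.6,0],"rot":[0,0,0],"hand":0.1},{"offset":[0,0.8,0],"rot":[0,0,0],"hand":0.1},{"offset":[0,0.8,0],"rot":[0,0,0],"hand":0.1},{"offset":[0,0,0],"rot":[0,0,0],"hand":0.1},{"offset":[0,0,0],"rot":[0,0,0],"hand":0.1}]}}

```text
clock: 15.75
eef_pos: [0.4975, -0.448, 0.2278]
tool_rot: [[1.0, 0.023, -0.001], [0.023, -1.0, 0.001], [-0.001, -0.001, -1.0]]
contact_force: [-0.6, -0.2, 0.3]
grip_width: 0.0848
gripper_force: 0.0
```

```bash
python3 go.py; python3 - <<'E'
from h import *
a,d=imaging.grab_frame("side"); b,e=imaging.grab_frame("top")
W=cloud("top",e); hsv=cv2.cvtColor(b,cv2.COLOR_RGB2HSV)
for nm,lo,hi in(("blue",98,122),("orange",5,20),("purple",130,160)):
    m=(hsv[...,0]>lo)&(hsv[...,0]<hi)&(hsv[...,1]>(90 if nm=="purple" else 140))&(W[...,2]>.08)&(W[...,2]<.13)&(W[...,0]>.35)&(W[...,0]<.65); q=W[m]
    if len(q): print(nm,len(q),np.median(q,axis=0))
cv2.imwrite("pics/end.png",np.hstack([cv2.resize(x,(400,400)) for x in(a[100:300,220:420,::-1],b[110:270,320:480,::-1])]))
E
```

```text
t 15.75 p [ 0.4975 -0.448   0.2278] yaw 1.3425790713475472 z [-0.0006  0.0009 -1.    ] F [-0.6288 -0.1776  0.3491] w 0.08481947430296718 g 0.0 q [-0.902   0.2899  1.5031  0.0001  1.3497  0.6453]
blue 211 [ 0.49530367 -0.31446397  0.10469703]
orange 198 [0.42928864 0.20812914 0.11400189]
purple 201 [0.55954645 0.10465458 0.11008091]
```

View pics/end.png

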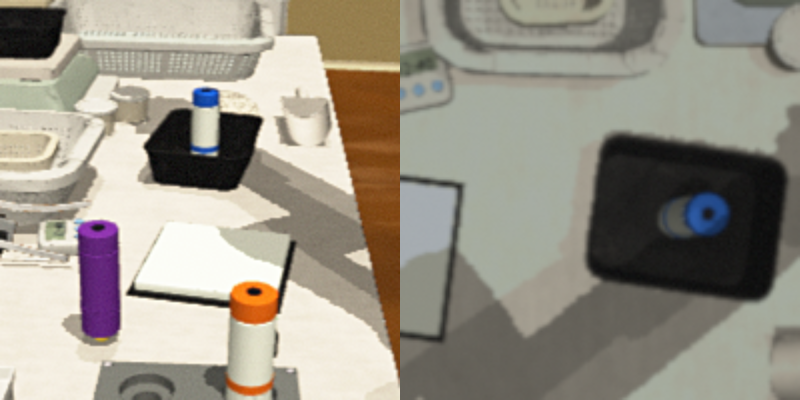

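The blue logger stands upright in the tray: top-view crop (707,213), side crop (205,120). Its cap top is at 0.104 m, as it should be with the plunger in. The orange logger is still in the rack, and the gripper is clear of everything.

```bash
python3 -c "
from workcell import ticket
print(ticket.hand_in())"
```

```text
the job is handed in; nothing more can be done
None
```

The blue logger's plunger was pressed fully home on the white board, and the logger now stands upright and released on the floor of the black tray; the orange logger is still in the rack, and the job was handed in at about 16 s.

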